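Turn the right lid over and close the casting mould

ROBOT

A 6-joint arm with a two-finger parallel gripper is mounted at the origin on a cart in front of the work surface, level with it; the furniture and walls round the work are solid. World frame = base frame: x ahead of the robot, y to its left, z up, the work surface at z = 0. Lengths are in m, angles in rad, forces in N, time in s.
With the tool pointing down it reaches from about 0.35 to 0.875 m from the base axis. Payload 4.2 kg.
Tool frame: the origin (TCP) lies midway between the tips of the shut fingers; the grasp point (between the pads) lies 19 mm behind it; z points along the fingers, y is the line along which they close (so a half turn about z gives the same grasp; the last joint's range is limited). The gripper opens to 85 mm and grips with 20 to 120 N. Pads are 22 mm wide; open, the fingers measure 114 mm over their backs; the gripper's body (76 mm by 85 mm) begins 54 mm behind the grasp point. The pads swing forward as they close: fully open they stand 13 mm farther back than shut.
Start: joints at [1.4, 0.385, 0.008, 0, -1.194, -0.259], TCP at [0.26, 0.568, 0.231] pointing down, gripper open.
Joint ranges: [-3.14, 3.14], [-1.21, 2.06], [-1.07, 1.41], [-3.16, 2.05], [-2.99, -0.16], [-3.1, 3.1]. Speed limits (rad/s): [2.79, 2.79, 3.14, 3.14, 3.14, 3.14].

INTERFACE

Orientations are given as a 3x3 rotation matrix whose columns are the frame's x, y, z axes.
In Python, from bench import robot, snapshot, calibration, ticket, search_frame, cut_out gives the robot as it stands.
- The arm moves only by the tool arm_command, never from a script. Its arguments are lists of equal length, an entry for each row: "hand": the opening, from 0 (shut) to 1 (fully open); "translation": the shift along the tool's x, y, z in mm, a list of three; "dr": the turn, a rotation vector about the tool's x, y, z in rad, a list of three. A call has 1 to 12 rows; each row is the pose to reach, as a shift and turn from the pose commanded when the call began, along the tool's axes at that moment; what a row does not reach only later rows make up. A row lasts 1/8 s, in which the tool goes at most 62.5 mm and 10.7 degrees, less where a joint would pass 70% of its speed; a pose out of reach is approached as far as the arm can. A call with a gripper value outside its range is refused whole. The fingers move at their own pace and stop on an object; "squeeze" is the grip in N (left out, the last holds). Time passes only in rows, so rows that repeat a pose let the fingers close. It gives the time, the measured TCP pose, the force, the opening and the grip force at its end, in the units of the state.
- robot.observe(): the state, without advancing time (a new reading comes with each control period).
- snapshot(name): name is "scene" or "side" or "wrist"; returns the picture (480x640x3 uint8, red, green, blue); there is no depth.
- calibration(name): a dict with "fx", "fy", "cx", "cy" (pixels), "world_from_camera" (4x4, takes a point from camera to world coordinates). Camera axes: x right, y down, z forward; pixel columns grow to the right and rows downward; lengths in m; the calibration is good to about 2 mm. A picture is of the moment at which its call begins: read the wrist's pose just before it. calibration takes no time and is no camera call; for the wrist camera it gives the pose at the moment of the call.
- ticket.close_job(): hands the job in; it is judged then, once.
Trained networks look in the newest picture that a camera, given by its name, has taken for a name from the list of things; names that differ only in an ending like _2 or _b are one class to them, and where a whole thing is asked for, a point or a joint stands for the part that bears it (a point fixed in the world has none). Each returns a list of dicts, best first, with "conf" (0 to 1); they miss things now and then, are a little off and sometimes report something else, mostly with a low value. They report only what shows in the picture. A call takes as long as a camera call. They do not tell look-alikes from the thing itself.
- search_frame(camera, target): "point" ([x, y, z] in m, in world coordinates, good to about 4 mm: the middle of the surface that is visible of it).
- cut_out(camera, target): "region" (480x640 bool, what is visible of it).
The state is a dict: "time_s": time; "joints": joint angles; "joint_vel": joint speeds; "tau": joint torques, N m; "ee_pos": TCP position; "orientation": TCP orientation; "ft_force": force on the tool from outside, world axes, zero at the start; "moment": the same for the moment, N m; "gripper_width": opening from 0.0 (shut) to 1.0 (fully open); "finger_force": force on a finger pad.
Only numpy, scipy, OpenCV 4.12 (cv2) and the standard library are available. Lean on these libraries where they do the work, as an engineer would, in place of code of your own. Each camera call takes 0.05 s, during which the arm holds its last target. There are 200 camera calls.

TASK

Two mould lids lie inside face up on the levelling slab, too wide and too flat to be picked up there. Slide the one whose orange lip fits the mould out over the slab's front edge, get hold of it, turn it over and let it down gently on the mould, its lip fully down in the opening. Leave the other lid, the cup, the bottle and the black casting where they are.

Things in the scene. Friction and masses are not known exactly. Their poses are not given: they have to be found in the camera images.
- slab: Fixed dark stone levelling slab on four levelling screws, open beneath. Top 215 (x) by 270 (y) mm, 22 mm thick; its upper face is 85 mm above the origin, which lies on the table under the slab's centre. Its -x side is the front edge, facing the robot, 107.5 mm from the centre.
- mould: Fixed blue casting mould, open on top. Origin on the table under its centre; rim 85 mm above it. Box outside 72 (x) by 96 (y) mm, walls 4 mm, opening 64 (x) by 88 (y) mm, clear to 15 mm below the rim; base flange 92 by 150 mm, 16 mm high with its bolts. Its -x side faces the robot; the closed lid overhangs the box 31 mm in front and behind.
- lid_short: The lid that fits, either way round. Aluminium plate 134 (x) by 104 (y) by 4 mm, about 0.12 kg. Origin: centre of the plain outer face; z points out of the inner face (up at the start, down when closed). Its orange lip on the inner face is a centred rectangular frame, outside 56 (x) by 80 (y), inside 44 by 68, 8 mm high; 39 mm of plain plate before and behind it.
- lid_long: The other loose lid: the same plate, 134 by 104 by 4 mm, but its orange lip is 74 (x) by 80 (y) mm outside, too long for the mould. Same origin and axes. It stays on the slab.
- cup: Loose clear mixing cup, 56 mm across and 55 mm high, origin under its centre; to be left alone.
- bottle_paint: Loose small dropper bottle, black cap, 25 mm across and 75 mm high, origin under its centre; to be left alone.
- casting: Loose black wagon casting 26 x 50 x 23 mm, origin under its centre; to be left alone.
There are look-alikes about, which are no part of the job. Leave any brown look-alike of the lid_short alone.

How it is judged:
On the way:
1. the short-lipped lid, still lying flat on the slab, sticks out at least 12 mm over the slab's front edge (x of lid_short in the frame of slab below -0.0525 m and angle between lid_short's own z axis and vertical below 0.1 rad and height (world z) of lid_short below 0.09 m), for 0.2 s.
At the end, for the whole second after the job is handed in: The short-lipped lid rests on the mould inner face down, level within 0.04 rad, centred within 9 mm, square within 0.15 rad, its plate flush on the rim (origin 86 to 91 mm up), lip in the opening; the other lid, cup, bottle and casting are within 30 mm of where they were (angle between lid_short's own z axis and vertical above 3.1 rad and z of lid_short in the frame of mould between 0.086 and 0.091 m and horizontal distance between lid_short and mould below 0.009 m and angle between the x axis of lid_short and the x axis of mould, either way round below 0.15 rad and linear speed of lid_short below 0.02 m/s and distance of each of lid_long, cup, bottle_paint, casting from where it was at the start of the episode below 0.03 m); the robot touches nothing.
It fails at once if the other lid is shifted by more than 30 mm (distance of lid_long from where it was at the start of the episode above 0.03 m).
It fails at once if the cup, the bottle or the casting is shifted by more than 30 mm (distance of any of cup, bottle_paint, casting from where it was at the start of the episode above 0.03 m).
It fails at once if the lid falls to the table (height (world z) of lid_short below 0.06 m).
It fails at once if the lid is dropped or flung onto the mould (it moves faster than 0.5 m/s over the mould, below 0.2 m) (horizontal distance between lid_short and mould below 0.06 m and height (world z) of lid_short below 0.2 m and linear speed of lid_short above 0.5 m/s).
It also fails if it takes over 69 s, if anything falls off the work surface, if the arm or the gripper's body presses on something with over 40 N, if the wrist force passes 120 N, or if a joint passes its speed limit or range.

## Working session

There is one attempt and no reset: what is moved stays moved. The work goes in short steps, Python scripts to look and compute and a tool call to move; the robot and the scene stay as the last step left them, time stands still between calls to the robot, and variables do not carry over. Pictures are saved under pics/ and viewed, at most 14 in all, crops included, and the job is handed in when it is done.

Besides the shell and the picture viewer there is one more tool, called after "Request:" as name(argument=value, ...) on one line, values as JSON. arm_command: Moves the arm, as the interface text tells. Its arguments: {"type":"object","properties":{"hand":{"type":"array"},"translation":{"type":"array"},"dr":{"type":"array"},"squeeze":{"type":"number"}},"required":["hand","translation","dr"]}

```bash
mkdir -p pics; ls; python3 - <<'E'
from bench import *
import cv2,numpy as np
np.set_printoptions(precision=3,suppress=True)
a=snapshot("scene");cv2.imwrite("pics/scene.png",a[...,::-1])
for t in ["lid_short","lid_long","mould","slab","cup","bottle_paint","casting"]:
    print(t,[(round(d["conf"],2),np.round(d["point"],3)) for d in search_frame("scene",t)][:4])
b=snapshot("side");cv2.imwrite("pics/side.png",b[...,::-1])
for t in ["lid_short","lid_long","mould","slab"]:
    print(t,[(round(d["conf"],2),np.round(d["point"],3)) for d in search_frame("side",t)][:4])
for c in("scene","side"): print(calibration(c))
o=robot.observe();print(o)
E
```

```text
pics
lid_short [(0.94, array([0.61 , 0.162, 0.088]))]
lid_long [(0.79, array([0.609, 0.027, 0.089]))]
mould [(0.88, array([0.48 , 0.405, 0.053]))]
slab [(0.73, array([0.605, 0.164, 0.083]))]
cup [(0.87, array([0.641, 0.504, 0.036]))]
bottle_paint [(0.91, array([0.685, 0.334, 0.034]))]
casting [(0.56, array([0.542, 0.561, 0.023]))]
lid_short [(0.97, array([0.612, 0.142, 0.091])), (0.88, array([0.405, 0.018, 0.002]))]
lid_long [(0.95, array([0.612, 0.007, 0.092]))]
mould [(0.8, array([0.491, 0.363, 0.05 ]))]
slab [(0.86, array([0.609, 0.029, 0.085]))]
{'fx': 615.440164940468, 'fy': 615.440164940468, 'cx': 316.7829458010543, 'cy': 241.01037654795016, 'world_from_camera': array([[-0.894, -0.235,  0.382,  0.122],
       [-0.448,  0.508, -0.736,  1.12 ],
       [-0.021, -0.829, -0.559,  0.72 ],
       [ 0.   ,  0.   ,  0.   ,  1.   ]])}
{'fx': 529.4987424559888, 'fy': 529.4987424559888, 'cx': 320.03994267459177, 'cy': 241.81448647249525, 'world_from_camera': array([[ 0.945, -0.165,  0.281,  0.303],
       [-0.326, -0.486,  0.811, -0.487],
       [ 0.003, -0.858, -0.514,  0.55 ],
       [ 0.   ,  0.   ,  0.   ,  1.   ]])}
{'time_s': 0.65, 'joints': array([ 1.4  ,  0.385,  0.008, -0.   , -1.194, -0.259]), 'joint_vel': array([-0.001,  0.001,  0.   , -0.   ,  0.001, -0.001]), 'tau': array([ -0.   , -39.189,  18.856,   4.189,  -0.   ,  -0.   ]), 'ee_pos': array([0.26 , 0.568, 0.231]), 'orientation': array([[ 0.909, -0.417, -0.   ],
       [-0.417, -0.909, -0.   ],
       [-0.   ,  0.   , -1.   ]]), 'ft_force': array([ 0.185, -0.057, -0.071]), 'moment': array([-0.025, -0.003,  0.029]), 'finger_force': 0.0, 'gripper_width': 1.0013966936790892}
```

View pics/scene.png

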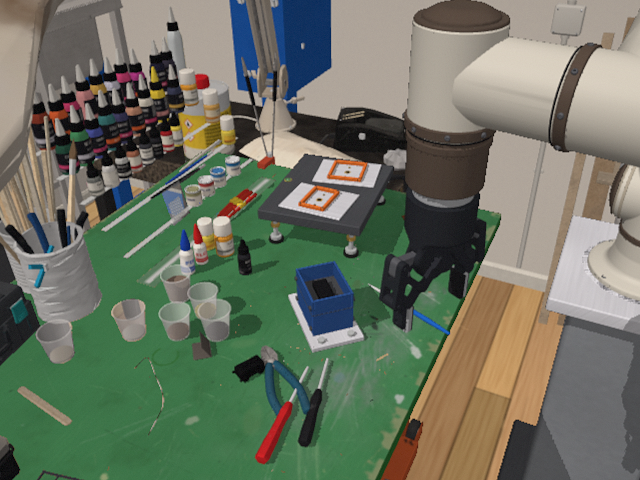

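View pics/side.png

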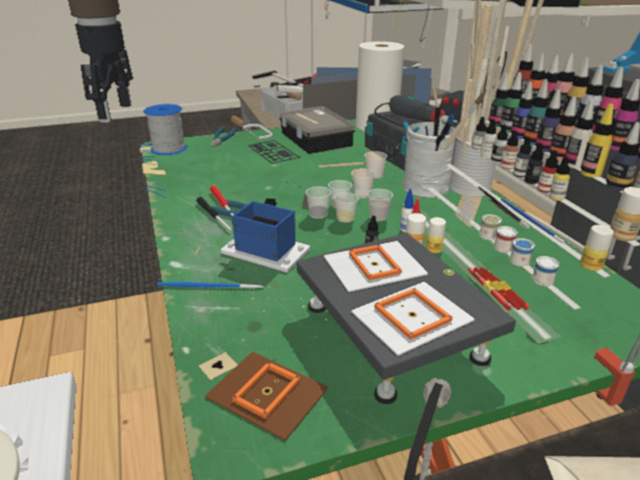

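The scene picture shows two white lids on the slab: at scene (320,200) and (348,172), and at side (375,262) and (413,313). A brown look-alike lies on the table at side (265,390). The lid at side (375,262) has the shorter lip and is the candidate. I'll check it with rectified views and measure.

```bash
cat > h.py <<'E'
from bench import *
import cv2,numpy as np
np.set_printoptions(precision=4,suppress=True)
def plane(cam,uv,z):
    c=calibration(cam);T=c["world_from_camera"];uv=np.atleast_2d(uv).astype(float)
    d=np.c_[(uv[:,0]-c["cx"])/c["fx"],(uv[:,1]-c["cy"])/c["fy"],np.ones(len(uv))]@T[:3,:3].T
    return (T[:3,3]+d*((z-T[2,3])/d[:,2])[:,None])[:,:2]
def rect(cam,region,z):
    m=region.astype(np.uint8);cs,_=cv2.findContours(m,cv2.RETR_EXTERNAL,cv2.CHAIN_APPROX_NONE)
    c=max(cs,key=cv2.contourArea)[:,0,:]
    p=plane(cam,c,z);(ctr,wh,ang)=cv2.minAreaRect((p*1000).astype(np.float32));return np.array(ctr)/1000,np.array(wh),ang
def topview(cam,img,z,x0,x1,y0,y1,s):
    # picture: right=+x... rows grow with -y
    c=calibration(cam);T=np.linalg.inv(c["world_from_camera"])
    K=np.array([[c["fx"],0,c["cx"]],[0,c["fy"],c["cy"]],[0,0,1]])
    H=K@np.c_[T[:3,0],T[:3,1],T[:3,2]*z+T[:3,3]]
    A=np.array([[1/s,0,x0],[0,-1/s,y1],[0,0,1]])
    return cv2.warpPerspective(img,np.linalg.inv(H@A),(int((x1-x0)*s),int((y1-y0)*s)),flags=cv2.INTER_CUBIC)
E
python3 - <<'E'
from h import *
o=[]
for cam in("side","scene"):
    img=snapshot(cam)
    for t,z in [("lid_short",.089),("lid_long",.089),("slab",.085)]:
        for d in cut_out(cam,t)[:2]: print(cam,t,round(d["conf"],2),*rect(cam,d["region"],z))
    o.append(topview(cam,img,.089,.45,.75,-.12,.3,1300))
    m=topview(cam,img,.085,.40,.60,.29,.47,1300)
    o[-1]=o[-1]; cv2.imwrite(f"pics/m_{cam}.png",m[...,::-1])
    orange=(img[...,0]>180)&(img[...,2]<90)&(img[...,1]<150)&(img[...,1]>50)
    n,l,st,ce=cv2.connectedComponentsWithStats(orange.astype(np.uint8))
    for i in range(1,n):
        if st[i,4]>150: print(cam,"orange",ce[i],*rect(cam,l==i,.096))
    b=(img[...,2]>70)&(img[...,2]>1.6*img[...,0])
    for d in cut_out(cam,"mould")[:1]: 
        M=d["region"];print("mould",d["conf"],rect(cam,M&b,.085))
top=np.hstack(o);bot=np.hstack([cv2.imread(f"pics/m_{c}.png")[...,::-1] for c in("side","scene")])
cv2.imwrite("pics/top.png",top[...,::-1]);cv2.imwrite("pics/mould.png",bot[...,::-1]);print(top.shape,bot.shape)
E
```

```text
side lid_short 0.88 [0.6149 0.1492] [135.187  108.4357] 1.1748805046081543
side lid_short 0.65 [0.6081 0.0529] [248.311  318.6918] 6.340430736541748
side lid_long 0.74 [0.6128 0.0166] [140.8453 110.3571] 14.217386245727539
side slab 0.7 [0.6101 0.0589] [249.8097 322.6406] 6.767627239227295
side orange [374.1407 260.6024] [0.6136 0.1481] [53.9257 87.2344] 0.7666555643081665
side orange [413.441  312.7576] [0.6115 0.015 ] [72.0978 80.202 ] 12.631200790405273
side orange [610.3578 357.5833] [ 0.7989 -0.1476] [14.8621 35.1672] 0.22941173613071442
side orange [265.6593 388.5443] [ 0.3873 -0.0559] [70.379  47.3868] 39.1353874206543
mould 0.56 (array([0.4756, 0.3281]), array([215.4478, 113.4394]), 73.39602661132812)
scene lid_short 0.59 [0.616  0.1557] [133.8954 106.4188] 1.0210615396499634
scene lid_long 0.68 [0.6142 0.0231] [137.3608 115.9593] 11.105673789978027
scene slab 0.59 [0.6088 0.1388] [236.554  370.3136] 6.680819988250732
scene orange [347.7583 169.6161] [0.6144 0.0221] [71.6685 88.4988] 12.312261581420898
mould 0.85 (array([0.4744, 0.4195]), array([ 91.9342, 170.461 ]), 44.1160774230957)
(546, 780, 3) (234, 518, 3)
```

View pics/top.png

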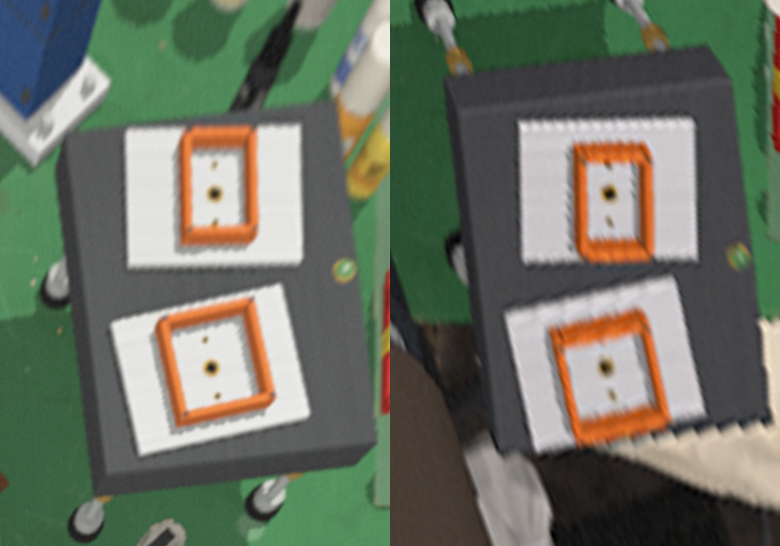

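View pics/mould.png

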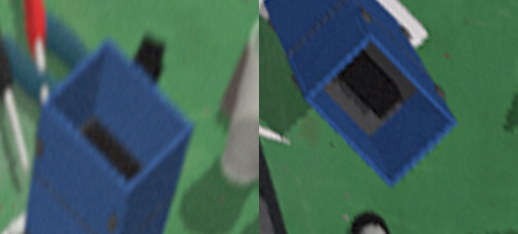

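The top views (side view on the left, scene view on the right) both show the upper lid, at left-view pixel (214,196), with a lip about 54×84 mm: the short one. The lower lid, at (210,365), has a 72×84 mm lip: the long one. So lid_short is at about (0.615, 0.151) with yaw about 1°. In the mould crop the rim is turned about 47°, centred near (0.492, 0.383).

I'll move above the short lid with the fingers shut.

Request:
arm_command(hand=[0,0,0,0,0,0,0,0,0,0,0,0], translation=[[495,233,60],[495,233,60],[495,233,60],[495,233,60],[495,233,60],[495,233,60],[495,233,60],[495,233,60],[495,233,60],[495,233,60],[495,233,60],[495,233,60]], dr=[[0,0,1.14],[0,0,1.14],[0,0,1.14],[0,0,1.14],[0,0,1.14],[0,0,1.14],[0,0,1.14],[0,0,1.14],[0,0,1.14],[0,0,1.14],[0,0,1.14],[0,0,1.14]])

```text
time_s: 2.65
ee_pos: [0.6128, 0.1512, 0.1717]
orientation: [[0.003, -1.0, 0.0], [-1.0, -0.003, 0.0], [-0.0, -0.0, -1.0]]
ft_force: [-0.0, 0.8, -1.0]
gripper_width: 0.001
finger_force: 0.0
```

```bash
python3 - <<'E'
from h import *
o=robot.observe();print(o["time_s"],o["joints"],o["ee_pos"],o["orientation"],o["gripper_width"])
img=snapshot("wrist")
a=topview("wrist",img,.089,.45,.75,0,.25,1300)
sc=snapshot("scene")
orange=lambda im:((im[...,0]>170)&(im[...,2]<100)&(im[...,1]<160)&(im[...,1]>40))
n,l,st,ce=cv2.connectedComponentsWithStats(orange(img).astype(np.uint8))
for i in range(1,n):
    if st[i,4]>300: print("orange",ce[i],*rect("wrist",l==i,.097))
# scene mould rim, unobstructed?
b=topview("scene",sc,.085,.40,.60,.29,.47,1900)
cv2.imwrite("pics/w.png",np.hstack([a,cv2.resize(b,(int(b.shape[1]*a.shape[0]/b.shape[0]),a.shape[0]))])[...,::-1])
E
```

```text
2.65 [ 0.4978  0.4395 -0.0609 -0.     -1.0699 -0.4951] [0.6128 0.1512 0.1717] [[ 0.0027 -1.      0.0004]
 [-1.     -0.0027  0.0003]
 [-0.0003 -0.0004 -1.    ]] 0.0014597557912650464
orange [323.123   65.6755] [0.6108 0.0286] [72.7636 59.2998] 12.459794044494629
orange [587.1366  69.7362] [0.464 0.043] [59.8315 40.4118] 38.79706954956055
orange [ 57.9344 198.3487] [0.7758 0.1117] [85.1852 19.3869] 79.16422271728516
orange [315.7699 239.8287] [0.6157 0.151 ] [54.7959 78.9819] 1.041520118713379
```

View pics/w.png

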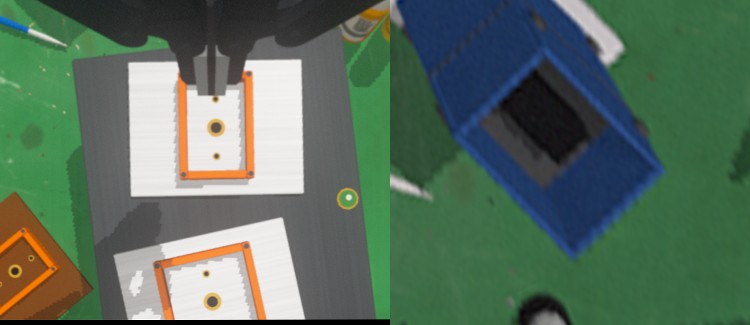

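The wrist view (left) confirms it: the lid I'm over, centre (215,128), has the short lip. The other, at (210,300), has the long one, and the brown decoy is at (15,270). Now I'll lower the fingers into the lip frame.

Request:
arm_command(hand=[0,0,0,0,0,0], translation=[[0,0,40],[0,0,65],[0,0,73],[0,0,77],[0,0,79],[0,0,79]], dr=[[0,0,0],[0,0,0],[0,0,0],[0,0,0],[0,0,0],[0,0,0]])

```text
time_s: 3.5
ee_pos: [0.6137, 0.1503, 0.0931]
orientation: [[0.001, -1.0, 0.001], [-1.0, -0.001, 0.001], [-0.001, -0.001, -1.0]]
ft_force: [-0.1, -0.1, 1.0]
gripper_width: 0.005
finger_force: 0.0
```

Request:
arm_command(hand=[0,0,0,0,0,0,0,0,0,0,0,0], translation=[[0,3,0],[0,6,0],[0,12,0],[0,20,0],[0,29,0],[0,38,0],[0,47,0],[0,56,0],[0,65,0],[0,72,0],[0,76,0],[0,77,0]], dr=[[0,0,0],[0,0,0],[0,0,0],[0,0,0],[0,0,0],[0,0,0],[0,0,0],[0,0,0],[0,0,0],[0,0,0],[0,0,0],[0,0,0]])

```text
time_s: 5.0
ee_pos: [0.5362, 0.15, 0.0924]
orientation: [[0.001, -1.0, 0.0], [-1.0, -0.001, 0.0], [-0.0, -0.0, -1.0]]
ft_force: [-0.5, -0.3, 0.5]
gripper_width: -0.004
finger_force: 0.4
```

```bash
python3 - <<'E'
from h import *
o=robot.observe();print(o["time_s"],o["joints"],o["ee_pos"],o["ft_force"])
img=snapshot("side")
n,l,st,ce=cv2.connectedComponentsWithStats(((img[...,0]>180)&(img[...,2]<90)&(img[...,1]<150)&(img[...,1]>50)).astype(np.uint8))
for i in range(1,n):
    if st[i,4]>150: print("orange",ce[i],*rect("side",l==i,.096))
a=topview("side",img,.089,.40,.70,-.05,.25,1300)
cv2.imwrite("pics/s2.png",np.hstack([a,img[100:490]])[...,::-1] if a.shape[0]==380 else np.hstack([a[:380],img[100:480,200:600]])[...,::-1])
E
```

```text
5.0 [ 0.564   0.4107 -0.3423  0.0001 -0.8177 -0.5629] [0.5362 0.15   0.0924] [-0.4602 -0.2765  0.5433]
orange [347.5118 274.4123] [0.5665 0.1396] [95.0436 40.9437] 64.09549713134766
orange [413.7337 313.1321] [0.6115 0.0138] [72.5305 81.3816] 12.403955459594727
orange [610.36   357.7733] [ 0.7988 -0.1475] [35.3818 16.5166] 89.89802551269531
orange [257.3773 386.8041] [ 0.3873 -0.056 ] [70.4643 47.5169] 39.1353874206543
```

View pics/s2.png

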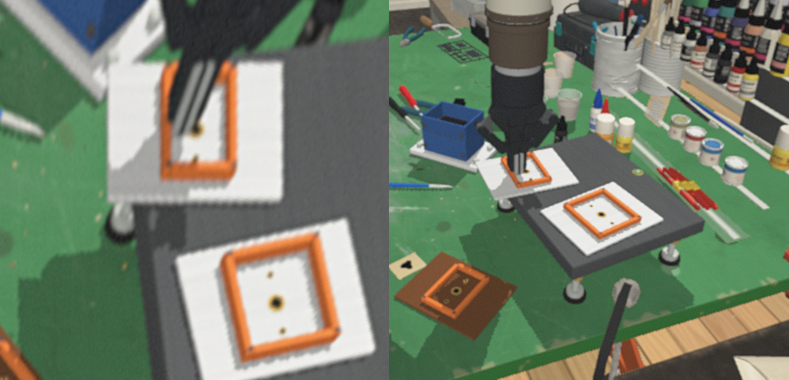

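The side view shows the lid square to the pull, with its front edge at column 108 (x≈0.483) and about 24 mm out over the slab edge. I'll pull it 10 mm further, wait, and lift off.

Request:
arm_command(hand=[0,0,0,0,0,0,0,0,0], translation=[[0,4,0],[0,8,0],[0,10,0],[0,10,0],[0,8,0],[0,8,-15],[0,8,-60],[0,8,-120],[0,8,-130]], dr=[[0,0,0],[0,0,0],[0,0,0],[0,0,0],[0,0,0],[0,0,0],[0,0,0],[0,0,0],[0,0,0]])

```text
time_s: 6.18
ee_pos: [0.5307, 0.151, 0.2285]
orientation: [[0.002, -1.0, 0.01], [-1.0, -0.002, 0.005], [-0.005, -0.01, -1.0]]
ft_force: [-0.4, 0.3, -0.7]
gripper_width: -0.0
finger_force: 0.0
```

```bash
python3 - <<'E'
from h import *
o=robot.observe();print(o["time_s"],o["joints"],o["ee_pos"],o["gripper_width"])
for cam in("wrist","side"):
    img=snapshot(cam)
    n,l,st,ce=cv2.connectedComponentsWithStats(((img[...,0]>170)&(img[...,2]<100)&(img[...,1]<160)&(img[...,1]>40)).astype(np.uint8))
    for i in range(1,n):
        if st[i,4]>300:
            r=rect(cam,l==i,.097)
            if r[0][1]>.1:print(cam,"orange",ce[i],*r)
    for d in cut_out(cam,"lid_short")[:2]: print(cam,round(d["conf"],2),*rect(cam,d["region"],.089))
a=topview("wrist",snapshot("wrist"),.085,.42,.65,0,.25,1300)
# slab front edge: dark-vs-green along rows
for y in (.03,.05,.07,.09,.21,.22):
    r=a[int((.25-y)*1300)].astype(int); k=np.where((r[:,1]-r[:,0]<12)&(r.max(1)<110))[0]
    if len(k): print(y,.42+k[:3]/1300, .42+np.median(k)/1300)
cv2.imwrite("pics/w3.png",a[...,::-1])
E
```

```text
6.175 [ 0.5718  0.257  -0.1866  0.0016 -1.1163 -0.5709] [0.5307 0.151  0.2285] -0.0003806179719742595
wrist orange [ 26.889  190.1906] [0.7584 0.1144] [90.3557 15.6562] 88.54810333251953
wrist orange [547.2866 278.2011] [0.3468 0.2002] [ 16.5168 206.4166] 2.0406248569488525
wrist orange [ 12.5842 201.3641] [0.7724 0.1259] [52.0274 15.9367] 78.00106811523438
wrist orange [600.3752 291.0338] [0.3008 0.2173] [ 39.1765 234.3214] 2.1394786834716797
wrist orange [310.0062 231.5108] [0.5393 0.1501] [54.3204 77.606 ] 0.08770613372325897
wrist orange [625.4651 382.4716] [0.2613 0.2884] [113.217    9.6901] 89.77925109863281
wrist 0.98 [0.5382 0.1493] [102.0004 132.1009] 89.9089126586914
wrist 0.64 [0.4323 0.0389] [ 81.0207 102.4439] 38.19233322143555
side orange [329.8502 270.5283] [0.5379 0.1458] [88.9221 55.4183] 89.0562515258789
side 0.78 [ 0.3884 -0.055 ] [ 90.5079 115.0072] 38.751224517822266
side 0.72 [0.5399 0.1483] [132.8104 107.6401] 0.2976750433444977
0.03 [0.4577 0.4862 0.4869] 0.5292307692307692
0.05 [0.4515 0.4523 0.4623] 0.5211538461538461
0.07 [0.45   0.4508 0.4515] 0.5557692307692308
0.09 [0.4423 0.5162 0.5169] 0.5826923076923076
0.21 [0.5015 0.5023 0.5031] 0.5846153846153845
0.22 [0.4969 0.4977 0.4985] 0.5480769230769231
```

View pics/w3.png

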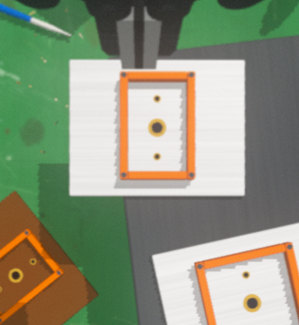

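The wrist view shows the lid lying square, spanning columns 69–245, with about 37 mm over the edge. It is centred at (0.539, 0.150), yaw 0. The slab's front edge is at x≈0.509.

Next I'll test how the wrist behaves when tilted sideways, away from the work.

Request:
arm_command(hand=[1,1,1,1,1,1], translation=[[0,60,-90],[0,60,-90],[0,60,-90],[0,60,-90],[0,60,-90],[0,60,-90]], dr=[[0,0.2,0],[0,0.4,0],[0,0.6,0],[0,0.8,0],[0,0.8,0],[0,0.8,0]])

```text
time_s: 7.18
ee_pos: [0.4681, 0.15, 0.3109]
orientation: [[0.003, -1.0, -0.001], [-0.695, -0.001, -0.719], [0.719, 0.003, -0.695]]
ft_force: [0.1, 0.3, 0.3]
gripper_width: 1.0
finger_force: 0.0
```

```bash
python3 - <<'E'
from h import *
o=robot.observe();print(o["time_s"],repr(o["joints"]),repr(o["ee_pos"]),repr(o["orientation"]))
E
```

```text
7.175 array([ 0.9042,  0.3353, -0.2562,  0.4612, -1.6525, -1.027 ]) array([0.4681, 0.15  , 0.3109]) array([[ 0.0028, -1.    , -0.0011],
       [-0.6954, -0.0012, -0.7186],
       [ 0.7186,  0.0028, -0.6954]])
```

```bash
cat > kin.py <<'E'
import numpy as np
from scipy.spatial.transform import Rotation as Ro
from scipy.optimize import least_squares
D=[([1.4,.385,.008,0,-1.194,-.259],[.26,.568,.231],None),
([.4978,.4395,-.0609,0,-1.0699,-.4951],[.6128,.1512,.1717],None),
([.564,.4107,-.3423,0,-.8177,-.5629],[.5362,.15,.0924],None),
([.5718,.257,-.1866,.0016,-1.1163,-.5709],[.5307,.151,.2285],None),
([ 0.9042,  0.3353, -0.2562,  0.4612, -1.6525, -1.027 ],[0.4681, 0.15  , 0.3109],None)]
def fk(q,P):
    a1,d1,L2,a3,L3,b,c,L6=P
    r1=Ro.from_euler('z',q[0]);r3=r1*Ro.from_euler('y',-(q[2]-q[1]))
    r5=r3*Ro.from_euler('x',-q[3])*Ro.from_euler('y',-q[4])
    # tool z = forward (x) of r5
    T=np.array([[0,0,1.],[-1,0,0],[0,-1,0]])  # tool x->right, y->down, z->fwd at q6=0
    R=r5*Ro.from_matrix(T)*Ro.from_euler('z',-q[5])
    p=r1.apply([a1+L2*np.sin(q[1]),b,d1+L2*np.cos(q[1])])+r3.apply([L3,0,a3])+r5.apply([L6,c,0])
    return p,R
def fit(D):
    prior=np.array([0,.3,.35,0,.35,-.08,-.08,.25])
    f=lambda P:np.concatenate([(fk(q,P)[0]-p)/.0007 for q,p,_ in D]+[(P-prior)/.3])
    s=least_squares(f,prior);return s
E
python3 - <<'E'
from kin import *
np.set_printoptions(precision=4,suppress=True)
s=fit(D);print(s.x,np.abs(s.fun[:-8]).max()*.7,"mm")
J=s.jac;print(np.sqrt(np.diag(np.linalg.inv(J.T@J))))
print(fk(D[0][0],s.x)[1].as_matrix());print(fk(D[4][0],s.x)[1].as_matrix())
E
```

```text
[ 0.0005  0.1608  0.564   0.0005  0.4212  0.0001 -0.1599  0.2978] 0.16087758685956466 mm
[0.003  0.005  0.0053 0.0026 0.0025 0.0018 0.0018 0.0011]
[[ 0.9091 -0.4167 -0.    ]
 [-0.4167 -0.9091 -0.0002]
 [ 0.0001  0.0002 -1.    ]]
[[ 0.0029 -1.     -0.001 ]
 [-0.6954 -0.0013 -0.7186]
 [ 0.7186  0.0028 -0.6954]]
```

```bash
cat >> kin.py <<'E'
P0=np.array([.0005,.1608,.564,.0005,.4212,.0001,-.1599,.2978])
LO=np.array([-3.14,-1.21,-1.07,-3.16,-2.99,-3.1])+.03;HI=np.array([3.14,2.06,1.41,2.05,-.16,3.1])-.03
rng=np.random.default_rng(0)
def ik(p,R,seeds=None,n=14):
    out=[]
    S=[np.array(s) for s in (seeds or [])]+[rng.uniform(LO,HI)*np.array([.4,.5,1,1,1,1])+np.array([.6,0,0,0,0,0]) for _ in range(n)]
    def f(q):
        a,B=fk(q,P0);return np.r_[(a-p)*10,(B.inv()*R).as_rotvec()]
    for s in S:
        r=least_squares(f,np.clip(s,LO+1e-3,HI-1e-3),bounds=(LO,HI))
        if np.abs(r.fun).max()<5e-3 and not any(np.abs(r.x-o).max()<.05 for o in out): out.append(r.x)
    return out
def Rt(yaw,s): # tool z horizontal at yaw, tool y = s*up
    z=np.array([np.cos(yaw),np.sin(yaw),0]);y=np.array([0,0,s*1.]);return Ro.from_matrix(np.c_[np.cross(y,z),y,z])
def pts(q):
    a1,d1,L2,a3,L3,b,c,L6=P0
    r1=Ro.from_euler('z',q[0]);r3=r1*Ro.from_euler('y',-(q[2]-q[1]));r5=r3*Ro.from_euler('x',-q[3])*Ro.from_euler('y',-q[4])
    e=r1.apply([L2*np.sin(q[1]),0,d1+L2*np.cos(q[1])]);w=e+r3.apply([L3,0,0]);o=w+r5.apply([0,c,0]);return e,w,o
E
python3 - <<'E'
from kin import *
np.set_printoptions(precision=2,suppress=True)
for g in range(-90,91,15):
  for s in(1,-1):
    gr=np.radians(g)
    for q in ik(np.array([.472+.024,.15,.087]),Rt(gr,s)): print("pick",g,s,q,"w",pts(q)[1],"o",pts(q)[2])
    T=np.radians(47)-gr; c=np.array([.492,.383]);x=np.radians(47)
    p=c-.043*np.array([np.cos(x),np.sin(x)])
    for q in ik(np.r_[p,.087],Rt(T,-s)): print("   place",g,s,q,"w",pts(q)[1],"o",pts(q)[2])
E
```

```text
pick -90 1 [ 0.92  0.98 -0.37  0.66 -1.75  0.13] w [0.34 0.45 0.07] o [0.5  0.45 0.09]
   place -90 1 [ 0.3   0.98  0.28 -1.21 -1.96  2.35] w [0.76 0.23 0.2 ] o [0.68 0.15 0.09]
pick -90 -1 [ 0.92  0.98 -0.37  0.66 -1.75 -3.01] w [0.34 0.45 0.07] o [0.5  0.45 0.09]
   place -90 -1 [ 0.3   0.98  0.28 -1.21 -1.96 -0.79] w [0.76 0.23 0.2 ] o [0.68 0.15 0.09]
pick -75 1 [ 0.98  0.92 -0.59  0.85 -1.61  0.04] w [0.26 0.4  0.08] o [0.42 0.44 0.09]
   place -75 1 [ 0.22  0.93  0.11 -1.32 -1.8   2.42] w [0.72 0.16 0.19] o [0.62 0.1  0.09]
   place -75 -1 [ 0.22  0.93  0.11 -1.32 -1.8  -0.73] w [0.72 0.16 0.19] o [0.62 0.1  0.09]
pick -60 1 [ 1.    0.88 -0.8   1.09 -1.52 -0.1 ] w [0.21 0.33 0.1 ] o [0.35 0.41 0.09]
   place -60 1 [ 0.15  0.88 -0.07 -1.46 -1.65  2.52] w [0.67 0.1  0.18] o [0.55 0.07 0.09]
pick -60 -1 [ 1.    0.88 -0.8   1.09 -1.52  3.05] w [0.21 0.33 0.1 ] o [0.35 0.41 0.09]
   place -60 -1 [ 0.15  0.88 -0.07 -1.46 -1.65 -0.62] w [0.67 0.1  0.18] o [0.55 0.07 0.09]
pick -45 1 [ 0.96  0.84 -1.    1.4  -1.52 -0.27] w [0.18 0.25 0.13] o [0.28 0.36 0.09]
   place -45 1 [ 0.1   0.85
[... 1457 characters left out ...]
2  1.81 -1.64 -0.28] w [0.14 0.27 0.13] o [0.17 0.42 0.09]
pick 75 1 [-0.3   0.84 -0.32 -1.53 -1.59 -0.41] w [ 0.56 -0.18  0.15] o [ 0.42 -0.14  0.09]
   place 75 1 [ 1.23  0.87 -0.84  1.43 -1.55  3.01] w [0.13 0.35 0.11] o [0.2  0.49 0.09]
pick 75 -1 [-0.3   0.84 -0.32 -1.53 -1.59  2.74] w [ 0.56 -0.18  0.15] o [ 0.42 -0.14  0.09]
   place 75 -1 [ 1.23  0.87 -0.84  1.43 -1.55 -0.14] w [0.13 0.35 0.11] o [0.2  0.49 0.09]
pick 90 1 [-0.23  0.86 -0.16 -1.37 -1.69 -0.54] w [ 0.63 -0.15  0.17] o [ 0.5  -0.15  0.09]
pick 90 -1 [-0.23  0.86 -0.16 -1.37 -1.69  2.6 ] w [ 0.63 -0.15  0.17] o [ 0.5  -0.15  0.09]
   place 90 -1 [ 1.27  0.92 -0.63  1.12 -1.58  0.02] w [0.14 0.44 0.08] o [0.24 0.55 0.09]
```

```bash
cat > plan.py <<'E'
from kin import *
np.set_printoptions(precision=3,suppress=True)
def track(q,ps,Rs):
    Q=[q]
    for p,R in zip(ps,Rs):
        f=lambda x:np.r_[(fk(x,P0)[0]-p)*10,(fk(x,P0)[1].inv()*R).as_rotvec()]
        r=least_squares(f,np.clip(Q[-1],LO+1e-3,HI-1e-3),bounds=(LO,HI));Q.append(r.x)
        if np.abs(r.fun).max()>.01: print("   MISS",r.fun)
    return np.array(Q)
def seg(q,pa,Ra,pb,Rb,name=""):
    pa,pb=np.array(pa,float),np.array(pb,float);rel=(Ra.inv()*Rb).as_rotvec();t=Ra.inv().apply(pb-pa)*1000
    n=12;ps=[pa+(pb-pa)*k/n for k in range(1,n+1)];Rs=[Ra*Ro.from_rotvec(rel*k/n) for k in range(1,n+1)]
    Q=track(q,ps,Rs);print(name,"t",t.round(1),"dr",rel,"rows",max(np.linalg.norm(t)/62.5,np.linalg.norm(rel)/.187).round(1))
    print("    q",Q[-1],"maxstep",np.abs(np.diff(Q,axis=0)).max(0),"minz",np.min([[a[2] for a in pts(x)] for x in Q],axis=0))
    return Q[-1]
def Rdown(yaw): # tool z down, tool x at yaw
    x=np.array([np.cos(yaw),np.sin(yaw),0]);z=np.array([0,0,-1.]);return Ro.from_matrix(np.c_[x,np.cross(z,x),z])
E
python3 - <<'E'
from plan import *
d=np.radians
q0=np.array([ 0.9042,  0.3353, -0.2562,  0.4612, -1.6525, -1.027 ]);p0,R0=fk(q0,P0)
u=np.array([.5,.866,0]);g=np.array([.486,.166,.087])
for s in(1,-1):
    print("=== s",s)
    Rp=Rt(d(60),s)
    q=seg(q0,p0,R0,[.40,.02,.30],Rp,"A")
    q=seg(q,[.40,.02,.30],Rp,g-.09*u,Rp,"B")
    qp=seg(q,g-.09*u,Rp,g,Rp,"C")
    up=g+[-.08,-.05,.27]
    q=seg(qp,g,Rp,up,Rp,"D up")
    c=np.array([.492,.383]);x=d(47);pl=np.r_[c-(.067-.014)*np.array([np.cos(x),np.sin(x)]),.087]
    # grasp TCP offset along lid y: +16mm at pick -> after flip -16mm in mould y
    pl[:2]+=-.016*np.array([-np.sin(x),np.cos(x)])*-1*-1 if False else 0
    # exact: lid pose in tool
    Rl=Ro.identity();lp=np.array([.539,.150,.085]);rt=Rp.inv()*Rl;tt=Rp.inv().apply(lp-g)
    RL=Ro.from_euler('z',x)*Ro.from_euler('x',np.pi)
    Rg=RL*rt.inv();pg=np.r_[c,.089]-Rg.apply(tt);print("place",pg,Rg.as_matrix()[:,2])
    for yd in (-60,-90,-30,-120,0,180,150,120,90,60,30):
        if np.abs((Rp.inv()*Rdown(d(yd))).as_rotvec()).max()<1.7 : print("downyaw",yd,(Rp.inv()*Rdown(d(yd))).as_rotvec(),(Rdown(d(yd)).inv()*Rg).as_rotvec())
E
```

```text
=== s 1
A t [ 82.3  68.2 101.1] dr [-1.679 -2.094  1.268] rows 15.9
    q [-0.702  0.267 -0.494 -1.447 -1.7   -0.803] maxstep [0.157 0.039 0.121 0.174 0.031 0.045] minz [0.693 0.415 0.3  ]
B t [  -1.5 -213.    79.4] dr [0. 0. 0.] rows 3.6
    q [-0.526  0.861 -0.55  -1.569 -1.571 -0.159] maxstep [0.017 0.052 0.017 0.013 0.019 0.058] minz [0.528 0.112 0.087]
C t [-0.  0. 90.] dr [0. 0. 0.] rows 1.4
    q [-0.346  0.858 -0.532 -1.746 -1.539 -0.177] maxstep [0.015 0.    0.003 0.015 0.003 0.003] minz [0.528 0.112 0.087]
D up t [ 44.3 270.  -83.3] dr [0. 0. 0.] rows 4.6
    q [-0.509  0.057 -0.534 -1.579 -1.559 -0.98 ] maxstep [0.017 0.071 0.019 0.015 0.013 0.08 ] minz [0.529 0.115 0.087]
place [0.468 0.333 0.087] [ 0.974 -0.225  0.   ]
downyaw -90 [ 0.914  1.584 -1.584] [1.563 0.178 0.178]
downyaw -120 [ 1.209  1.209 -1.209] [ 1.558 -0.233 -0.233]
downyaw 180 [ 1.532  0.41  -0.41 ] [ 1.308 -1.04  -1.04 ]
downyaw 150 [ 1.571  0.    -0.   ] [ 1.054 -1.424 -1.424]
downyaw 120 [ 1.532 -0.41   0.41 ] [ 0.702 -1.783 -1.783]
downyaw 90 [ 1.412 -0.815  0.815] [ 0.239 -2.101 -2.101]
downyaw 60 [ 
[... 649 characters left out ...]
.528 0.112 0.087]
D up t [ -44.3 -270.   -83.3] dr [0. 0. 0.] rows 4.6
    q [-0.509  0.057 -0.534 -1.579 -1.559  2.161] maxstep [0.017 0.071 0.019 0.015 0.013 0.08 ] minz [0.529 0.115 0.087]
place [0.468 0.333 0.087] [ 0.974 -0.225  0.   ]
downyaw -60 [-1.532  0.41   0.41 ] [-0.702  1.783 -1.783]
downyaw -90 [-1.412  0.815  0.815] [-0.239  2.101 -2.101]
downyaw -30 [-1.571 -0.    -0.   ] [-1.054  1.424 -1.424]
downyaw -120 [-1.209  1.209  1.209] [-0.308 -2.062  2.062]
downyaw 0 [-1.532 -0.41  -0.41 ] [-1.308  1.04  -1.04 ]
downyaw 90 [-0.914 -1.584 -1.584] [-1.563 -0.178  0.178]
downyaw 60 [-1.209 -1.209 -1.209] [-1.558  0.233 -0.233]
downyaw 30 [-1.412 -0.815 -0.815] [-1.474  0.641 -0.641]
```

Request:
arm_command(hand=[1,1,1,1,1,1,1,1,1,1,1], translation=[[8,7,10],[16,14,20],[25,20,30],[33,27,40],[41,34,50],[50,41,61],[58,48,71],[66,54,81],[74,61,91],[82,68,101],[82,68,101]], dr=[[-0.1,-0.126,0.076],[-0.2,-0.251,0.152],[-0.302,-0.377,0.228],[-0.403,-0.502,0.304],[-0.504,-0.628,0.38],[-0.604,-0.754,0.457],[-0.705,-0.879,0.533],[-0.806,-1.005,0.609],[-0.906,-1.13,0.685],[-1.007,-1.256,0.761],[-1.007,-1.256,0.761]])

```text
time_s: 8.55
ee_pos: [0.3998, 0.0173, 0.3012]
orientation: [[-0.903, -0.389, -0.183], [-0.403, 0.616, 0.677], [-0.151, 0.685, -0.713]]
ft_force: [0.5, -0.3, 0.3]
gripper_width: 1.001
finger_force: 0.0
```

Request:
arm_command(hand=[1,1,1,1,1,1,1,1], translation=[[0,0,0],[0,0,0],[0,0,0],[0,0,0],[0,0,0],[0,0,0],[0,0,0],[0,0,0]], dr=[[-0.1,-0.125,0.075],[-0.2,-0.25,0.15],[-0.3,-0.375,0.227],[-0.4,-0.5,0.302],[-0.5,-0.625,0.378],[-0.6,-0.75,0.453],[-0.672,-0.838,0.507],[-0.672,-0.838,0.507]])

```text
time_s: 9.55
ee_pos: [0.3999, 0.0203, 0.3004]
orientation: [[-0.866, -0.002, 0.5], [0.5, -0.001, 0.866], [-0.001, 1.0, 0.002]]
ft_force: [-0.2, -0.7, 0.8]
gripper_width: 1.0
finger_force: 0.0
```

```bash
python3 - <<'E'
from plan import *
from h import robot,snapshot,rect,cut_out
o=robot.observe();q=o["joints"];print(o["time_s"],q,o["ee_pos"],fk(q,P0)[0]-o["ee_pos"])
p0,R0=o["ee_pos"],Ro.from_matrix(o["orientation"]);Rp=Rt(np.radians(60),1)
print("fix",(R0.inv()*Rp).as_rotvec())
u=np.array([.5,.866,0]);g=np.array([.486,.166,.087])
seg(q,p0,R0,g-.09*u,Rp,"B")
E
```

```text
9.55 [-0.7017  0.2664 -0.4942 -1.4489 -1.7004 -0.8012] [0.3999 0.0203 0.3004] [0.0002 0.0001 0.    ]
fix [0.0018 0.0004 0.0013]
B t [  -1.4 -213.6   78.9] dr [0.0018 0.0004 0.0013] rows 3.6
    q [-0.5259  0.8615 -0.55   -1.5685 -1.5712 -0.1593] maxstep [0.0164 0.0524 0.0167 0.013  0.0186 0.058 ] minz [0.5282 0.1123 0.0869]
```

Request:
arm_command(hand=[0.6,0.6,0.6,0.6,0.6,0.6,0.6,0.6], translation=[[0,-40,15],[0,-85,32],[0,-130,48],[-1,-170,63],[-1,-200,74],[-1,-213,79],[-1,-213,79],[-1,-213,79]], dr=[[0.002,0,0.001],[0.002,0,0.001],[0.002,0,0.001],[0.002,0,0.001],[0.002,0,0.001],[0.002,0,0.001],[0.002,0,0.001],[0.002,0,0.001]])

```text
time_s: 10.55
ee_pos: [0.4417, 0.0882, 0.0891]
orientation: [[-0.866, -0.004, 0.499], [0.499, 0.001, 0.866], [-0.004, 1.0, 0.001]]
ft_force: [-0.9, 0.1, -0.2]
gripper_width: 0.601
finger_force: 0.0
```

```bash
python3 - <<'E'
from plan import *
from h import *
o=robot.observe();q=o["joints"];print(o["time_s"],q,o["ee_pos"],o["ft_force"])
p0,R0=o["ee_pos"],Ro.from_matrix(o["orientation"]);Rp=Rt(np.radians(60),1)
g=np.array([.486,.166,.087]);seg(q,p0,R0,g,Rp,"C")
img=snapshot("side");cv2.imwrite("pics/pre.png",cv2.resize(img[150:450,120:520],(800,600))[...,::-1])
E
```

```text
10.55 [-0.5243  0.8552 -0.5491 -1.5695 -1.572  -0.1621] [0.4417 0.0882 0.0891] [-0.9048  0.0589 -0.1661]
C t [ 0.5 -2.2 89.5] dr [ 0.001  -0.0007  0.0044] rows 1.4
    q [-0.3461  0.8583 -0.5325 -1.7455 -1.5392 -0.1773] maxstep [0.015  0.0013 0.0027 0.0149 0.0031 0.0026] minz [0.5295 0.1144 0.0869]
```

View pics/pre.png

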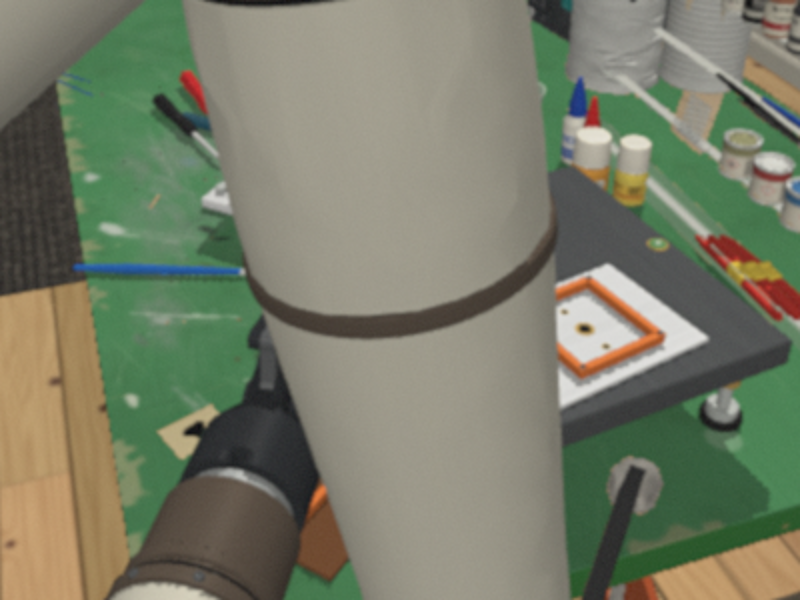

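The forearm hides the fingers in the side view, but nothing is touching and the joint model agrees to under a millimetre. I'll move in and grip.

Request:
arm_command(hand=[0.6,0.6,0.6,0.6,0.6], translation=[[0,-1,30],[0,-1,60],[0,-1,80],[0,-1,89],[0,-1,89]], dr=[[0,0,0.002],[0,0,0.002],[0,0,0.002],[0,0,0.002],[0,0,0.002]])

```text
time_s: 11.22
ee_pos: [0.4858, 0.1655, 0.0878]
orientation: [[-0.866, -0.001, 0.499], [0.499, -0.001, 0.866], [-0.001, 1.0, 0.001]]
ft_force: [-0.9, 0.0, -0.6]
gripper_width: 0.599
finger_force: 0.0
```

```bash
python3 - <<'E'
from h import *
o=robot.observe();print(o["time_s"],o["ee_pos"],o["ft_force"])
img=snapshot("wrist");sc=snapshot("scene")
n,l,st,ce=cv2.connectedComponentsWithStats(((sc[...,0]>180)&(sc[...,2]<100)&(sc[...,1]<160)&(sc[...,1]>40)).astype(np.uint8))
for i in range(1,n):
    if st[i,4]>150: print("orange",ce[i],*rect("scene",l==i,.096))
cv2.imwrite("pics/grip.png",np.hstack([cv2.resize(img,(480,360)),sc[120:480,180:500]])[...,::-1])
E
```

```text
11.225 [0.4858 0.1655 0.0878] [-0.8568  0.0032 -0.5578]
orange [503.3255 360.6363] [0.1792 0.4264] [ 42.1115 184.2628] 0.01981774903833866
```

View pics/grip.png

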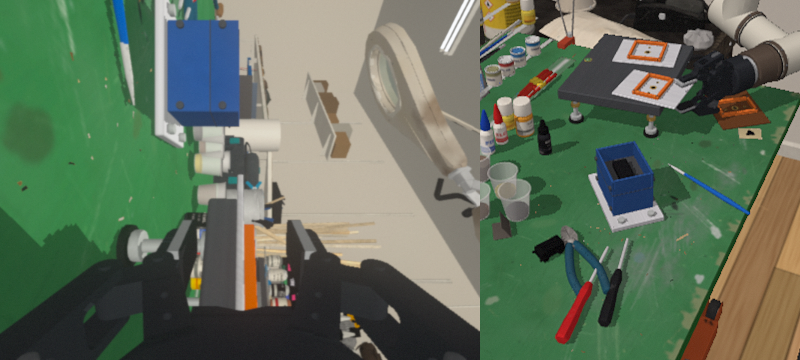

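The wrist view shows the plate edge-on between the open fingers, at columns 205–255, with the slab edge clear of them. I'll close on it and lift slightly.

Request:
arm_command(hand=[0,0,0,0,0,0,0], translation=[[0,0,0],[0,0,0],[0,0,0],[0,0,0],[0,0,0],[0,0,0],[0,0,0]], dr=[[0,0,0],[0,0,0],[0,0,0],[0,0,0],[0,0,0],[0,0,0],[0,0,0]], squeeze=80)

```text
time_s: 12.2
ee_pos: [0.486, 0.1656, 0.0871]
orientation: [[-0.866, 0.0, 0.5], [0.5, -0.001, 0.866], [0.001, 1.0, 0.001]]
ft_force: [0.4, -1.3, 0.8]
gripper_width: 0.031
finger_force: 78.1
```

```bash
cat > mould.py <<'E'
from h import *
from scipy.optimize import minimize
def fitm(files,x0=(.492,.383,.82)):
    M=[]
    for cam,f in files:
        im=cv2.imread(f)[...,::-1].astype(int) if isinstance(f,str) else f.astype(int)
        b=((im[...,2]>60)&(im[...,2]>1.5*im[...,0])&(im[...,2]>1.15*im[...,1])).astype(np.uint8)
        n,l,st,ce=cv2.connectedComponentsWithStats(cv2.morphologyEx(b,cv2.MORPH_OPEN,np.ones((3,3))))
        c=calibration(cam);T=np.linalg.inv(c["world_from_camera"])
        pr=lambda X,c=c,T=T:(lambda Y:np.c_[Y[:,0]/Y[:,2]*c["fx"]+c["cx"],Y[:,1]/Y[:,2]*c["fy"]+c["cy"]])(X@T[:3,:3].T+T[:3,3])
        u=pr(np.array([[x0[0],x0[1],.04]]))[0]
        i=min((k for k in range(1,n) if st[k,4]>500),key=lambda k:np.hypot(*(ce[k]-u)))
        cs,_=cv2.findContours((l==i).astype(np.uint8),cv2.RETR_EXTERNAL,cv2.CHAIN_APPROX_NONE)
        m=np.zeros(b.shape,np.uint8);cv2.fillConvexPoly(m,cv2.convexHull(max(cs,key=cv2.contourArea)),255)
        m=cv2.resize(m,None,fx=4,fy=4,interpolation=cv2.INTER_LINEAR);M.append((pr,m>127))
    def cost(v,ret=False):
        x,y,a=v;C=np.array([[sx*.036,sy*.048] for sx in(1,-1) for sy in(1,-1)])@np.array([[np.cos(a),np.sin(a)],[-np.sin(a),np.cos(a)]])+[x,y]
        X=np.r_[np.c_[C,np.full(4,.085)],np.c_[C,np.full(4,.014)]];r=[]
        for pr,m in M:
            k=np.zeros(m.shape,np.uint8);p=((pr(X)+.5)*4*16).astype(np.int32)
            cv2.fillConvexPoly(k,cv2.convexHull(p),1,shift=4);k=k>0;r.append(1-(k&m).sum()/(k|m).sum())
        return r if ret else sum(r)
    s=minimize(cost,x0,method="Nelder-Mead",options=dict(initial_simplex=np.array(x0)+np.array([[0,0,0],[.01,0,0],[0,.01,0],[0,0,.1]]),xatol=1e-5,fatol=1e-6))
    return s.x,cost(s.x,True)
E
python3 - <<'E'
from mould import *
o=robot.observe();print(o["time_s"],o["ee_pos"],o["gripper_width"],o["finger_force"],o["ft_force"])
sc=snapshot("scene")
S=("side","pics/side.png");C=("scene",sc)
for f in([S],[C],[S,C]): print(fitm(f))
E
```

```text
12.2 [0.486  0.1656 0.0871] 0.03141478354153198 78.13940048217773 [ 0.3612 -1.3212  0.8266]
(array([0.4894, 0.383 , 0.7944]), [np.float64(0.04668039219683229)])
(array([0.4929, 0.3856, 0.7651]), [np.float64(0.021687769943519508)])
(array([0.4922, 0.3861, 0.762 ]), [np.float64(0.06527462734931955), np.float64(0.02622081461294834)])
```

```bash
cat > goal.py <<'E'
from plan import *
d=np.radians
Rp=Rt(d(60),1);g=np.array([.486,.1656,.0871])
lp=np.array([.539,.1498,.085]);rt=Rp.inv();tt=Rp.inv().apply(lp-g)   # lid in tool
def goal(c,x,z=.089):
    RL=Ro.from_euler('z',x)*Ro.from_euler('x',np.pi);Rg=RL*rt.inv();return np.r_[c,z]-Rg.apply(tt),Rg
E
python3 - <<'E'
from goal import *
q0=np.array([-0.3461,0.8583,-0.5325,-1.7455,-1.5392,-0.1773])
pg,Rg=goal([.492,.384],.775);print(pg,Rg.as_matrix())
up=np.array([.40,.12,.37])
q1=seg(q0,g,Rp,up,Rp,"up")
for yd in(-150,-120,-90,150,120,60):
    print("====",yd);Rd=Rdown(d(yd));dn=np.array([.40,.22,.38])
    q=seg(q1,up,Rp,dn,Rd,"down")
    q=seg(q,dn,Rd,pg+[0,0,.15],Rg,"tilt")
    if abs(fk(q,P0)[0]-pg-[0,0,.15]).max()<.002: seg(q,pg+[0,0,.15],Rg,pg,Rg,"lower")
E
```

```text
[0.465 0.336 0.087] [[-0.269  0.     0.963]
 [-0.963 -0.    -0.269]
 [ 0.    -1.     0.   ]]
up t [ 51.7 282.9 -82.5] dr [0. 0. 0.] rows 4.8
    q [-0.507  0.015 -0.53  -1.579 -1.557 -1.025] maxstep [0.017 0.075 0.021 0.015 0.013 0.085] minz [0.53  0.115 0.087]
==== -150
down t [50.  10.  86.6] dr [ 1.412  0.815 -0.815] rows 9.8
    q [ 0.86   0.015 -0.098 -0.    -1.458 -1.908] maxstep [0.143 0.046 0.074 0.162 0.071 0.103] minz [0.72  0.506 0.37 ]
   MISS [ 0.001  0.002  0.005  0.014 -0.007  0.02 ]
tilt t [-114.3   67.5  143.1] dr [ 1.485 -0.606 -0.606] rows 9.2
    q [ 1.099  0.507 -1.011  1.762 -1.547 -3.07 ] maxstep [0.094 0.088 0.101 0.169 0.118 0.119] minz [0.654 0.233 0.242]
   MISS [ 0.002  0.005  0.009  0.027 -0.014  0.037]
   MISS [ 0.003  0.007  0.013  0.039 -0.021  0.054]
   MISS [ 0.005  0.009  0.016  0.051 -0.028  0.07 ]
   MISS [ 0.006  0.012  0.02   0.062 -0.035  0.086]
   MISS [ 0.007  0.014  0.023  0.073 -0.043  0.102]
   MISS [ 0.008  0.017  0.026  0.084 -0.051  0.118]
   MISS [ 0.009  0.02   0.029  0.095 -0.06   0.133]
   MISS [ 0.011  0.023  0.031  0.104 -0.069  0
[... 6852 characters left out ...]
   MISS [ 0.036 -0.049 -0.154 -0.114 -0.827  0.355]
   MISS [ 0.032  0.01  -0.148 -0.052 -0.755  0.181]
   MISS [ 0.013  0.038 -0.113 -0.006 -0.604  0.064]
   MISS [ 0.005  0.033 -0.078 -0.039 -0.424  0.037]
   MISS [ 0.     0.023 -0.043 -0.034 -0.241  0.018]
   MISS [-0.001  0.008 -0.008  0.005 -0.062  0.008]
   MISS [ 0.015 -0.008  0.01  -0.006  0.094 -0.   ]
   MISS [ 0.047 -0.021  0.027  0.027  0.27   0.   ]
   MISS [ 0.076 -0.037  0.037  0.089  0.439  0.   ]
   MISS [ 0.113 -0.049  0.045  0.131  0.609  0.12 ]
tilt t [132.7  -1.4 143.1] dr [0.264 2.088 2.088] rows 15.9
    q [ 0.322  0.303 -1.04  -3.13  -1.184 -3.07 ] maxstep [0.096 0.125 0.259 0.545 0.408 0.403] minz [0.699 0.289 0.288]
```

```bash
python3 - <<'E'
from goal import *
import kin
kin.HI[5]=5;kin.LO[5]=-5
pg,Rg=goal([.492,.384],.775)
s=[1.1,.84,-1.02,1.81,-1.64,2.86]
for dp in ([0,0,0],[0,0,.03],[0,0,.06],[0,0,.1],[0,0,.15],[0,-.05,.06],[0,.05,.06],[-.05,0,.06],[.05,0,.06],[.08,.08,.06],[.08,.08,.1]):
    for q in ik(pg+dp,Rg,[s],0): print(dp,q,pts(q)[1:])
for yaw in(-.3,.3,.6,-.6):
    for q in ik(pg+[0,0,.08],Ro.from_euler('z',yaw)*Rg,[s],0): print("yaw",yaw,q)
E
```

```text
[0, 0, 0] [ 1.097  0.844 -1.019  1.764 -1.628  2.855] (array([0.137, 0.267, 0.132]), array([0.178, 0.415, 0.087]))
[0, 0, 0.03] [ 1.096  0.777 -1.028  1.768 -1.617  2.912] (array([0.136, 0.265, 0.153]), array([0.178, 0.415, 0.117]))
[0, 0, 0.06] [ 1.095  0.71  -1.032  1.772 -1.605  2.974] (array([0.136, 0.263, 0.174]), array([0.178, 0.415, 0.147]))
[0, 0, 0.1] [ 1.093  0.621 -1.031  1.775 -1.587  3.062] (array([0.135, 0.261, 0.2  ]), array([0.178, 0.415, 0.187]))
[0, 0, 0.15] [ 1.093  0.515 -1.018  1.776 -1.563  3.179] (array([0.135, 0.261, 0.231]), array([0.178, 0.415, 0.237]))
[0, 0.05, 0.06] [ 1.161  0.731 -0.928  1.708 -1.583  3.054] (array([0.135, 0.311, 0.161]), array([0.178, 0.465, 0.147]))
[0.05, 0, 0.06] [ 0.955  0.723 -0.973  1.912 -1.613  3.024] (array([0.185, 0.262, 0.166]), array([0.228, 0.415, 0.147]))
[0.08, 0.08, 0.06] [ 1.008  0.773 -0.776  1.861 -1.565  3.163] (array([0.215, 0.341, 0.144]), array([0.258, 0.495, 0.147]))
[0.08, 0.08, 0.1] [ 1.009  0.701 -0.775  1.86  -1.544  3.232] (array([0.215, 0.341, 0.172]), array([0.258, 0.495, 0.187]))
yaw -0.3 [ 1.23   0.722 -0.823  1.339 -1.577  3.166]
yaw -0.6 [ 1.251  0.8   -0.577  1.027 -1.672  3.307]
```

```bash
cat > jp.py <<'E'
from goal import *
def lidpts(q):
    p,R=fk(q,P0);RL=R*rt;c=p+R.apply(tt)
    return c+RL.apply(np.array([[sx*.067,sy*.052,z] for sx in(1,-1) for sy in(1,-1) for z in(0,.012)]))
def rep(Qs):
    for a,b in zip(Qs[:-1],Qs[1:]):
        A=[lidpts(a+(b-a)*t) for t in np.linspace(0,1,9)]
        print("lid minz",[round(x[:,2].min(),2) for x in A],"min r",[round(np.hypot(x[:,0],x[:,1]).min(),2) for x in A])
def cmd(qa,Qs):
    pa,Ra=fk(qa,P0);last=Ra,pa
    for q in Qs:
        p,R=fk(q,P0);print("  t",Ra.inv().apply(p-pa).__mul__(1000).round(0).tolist(),"dr",(Ra.inv()*R).as_rotvec().round(3).tolist(),"rows",round(max((last[0].inv()*R).magnitude()/.187,np.linalg.norm(p-last[1])/.0625),1),"ee",p.round(3));last=R,p
E
python3 - <<'E'
from jp import *
pg,Rg=goal([.492,.384],.775);Rh=Rg*Ro.from_rotvec([0,0,.3])
qh=ik(pg+[0,0,.12],Rh,[[1.1,.62,-1.02,1.77,-1.6,2.76]],0)[0];print(qh)
q0=np.array([-0.3461,0.8583,-0.5325,-1.7455,-1.5392,-0.1773])
up=np.array([.40,.12,.37]);qu=track(q0,[g+(up-g)*k/8 for k in range(1,9)],[Rp]*8)[-1];print(qu)
N=8;Q=[qu]
mid=np.array([.35,.0,-.35,0.1,-1.45,.9])
for k in range(1,5):Q.append(qu+(mid-qu)*k/4)
for k in range(1,6):Q.append(mid+(qh-mid)*k/5)
rep([Q[0],Q[4],Q[-1]])
cmd(Q[0],Q[1:4]);cmd(Q[3],Q[4:7]);cmd(Q[6],Q[7:])
print(np.array(Q))
E
```

```text
[ 1.093  0.578 -1.027  1.776 -1.578  2.808]
[-0.507  0.015 -0.53  -1.579 -1.557 -1.025]
lid minz [np.float64(0.37), np.float64(0.31), np.float64(0.26), np.float64(0.22), np.float64(0.2), np.float64(0.2), np.float64(0.2), np.float64(0.2), np.float64(0.23)] min r [np.float64(0.39), np.float64(0.36), np.float64(0.32), np.float64(0.27), np.float64(0.25), np.float64(0.25), np.float64(0.23), np.float64(0.23), np.float64(0.25)]
lid minz [np.float64(0.23), np.float64(0.24), np.float64(0.27), np.float64(0.27), np.float64(0.28), np.float64(0.27), np.float64(0.25), np.float64(0.23), np.float64(0.19)] min r [np.float64(0.25), np.float64(0.28), np.float64(0.34), np.float64(0.41), np.float64(0.48), np.float64(0.51), np.float64(0.54), np.float64(0.55), np.float64(0.55)]
  t [79.0, -85.0, -41.0] dr [0.268, 0.481, -0.569] rows 4.2 ee [0.311 0.124 0.285]
  t [86.0, -131.0, -117.0] dr [0.313, 1.077, -1.157] rows 4.5 ee [0.267 0.061 0.239]
  t [23.0, -125.0, -174.0] dr [0.113, 1.761, -1.678] rows 4.6 ee [ 0.293 -0.019  0.245]
  t [46.0, -43.0, -96.0] dr [-0.252, 0.413, -0.73] rows 4.7 ee [ 0.379 -0.062 
[... 190 characters left out ...]
70.0, 23.0, -79.0] dr [-0.4, -0.229, -0.654] rows 4.3 ee [0.519 0.047 0.308]
  t [167.0, -13.0, -182.0] dr [-0.776, -0.58, -1.27] rows 4.3 ee [0.526 0.189 0.275]
  t [261.0, -125.0, -273.0] dr [-1.129, -1.083, -1.787] rows 4.3 ee [0.465 0.336 0.207]
[[-0.507  0.015 -0.53  -1.579 -1.557 -1.025]
 [-0.293  0.011 -0.485 -1.159 -1.53  -0.544]
 [-0.079  0.008 -0.44  -0.74  -1.503 -0.063]
 [ 0.136  0.004 -0.395 -0.32  -1.477  0.419]
 [ 0.35   0.    -0.35   0.1   -1.45   0.9  ]
 [ 0.499  0.116 -0.485  0.435 -1.476  1.282]
 [ 0.647  0.231 -0.621  0.77  -1.501  1.663]
 [ 0.796  0.347 -0.756  1.106 -1.527  2.045]
 [ 0.944  0.462 -0.892  1.441 -1.552  2.427]
 [ 1.093  0.578 -1.027  1.776 -1.578  2.808]]
```

Request:
arm_command(hand=[0,0,0,0,0,0,0,0,0,0], translation=[[0,10,0],[0,30,0],[0,60,0],[10,100,-15],[20,140,-30],[30,180,-45],[40,225,-60],[52,265,-75],[52,283,-82],[52,283,-82]], dr=[[0,0,0],[0,0,0],[0,0,0],[0,0,0],[0,0,0],[0,0,0],[0,0,0],[0,0,0],[0,0,0],[0,0,0]])

```text
time_s: 13.5
ee_pos: [0.3991, 0.1205, 0.3713]
orientation: [[-0.866, -0.004, 0.501], [0.501, 0.002, 0.866], [-0.004, 1.0, 0.0]]
ft_force: [0.9, -0.1, -2.0]
gripper_width: 0.03
finger_force: 78.3
```

```bash
python3 - <<'E'
from jp import *
from h import robot
o=robot.observe();print(o["time_s"],o["joints"],o["ee_pos"],o["gripper_width"],o["finger_force"],o["ft_force"],o["moment"])
pg,Rg=goal([.492,.384],.775)
qh=np.array([1.093,.578,-1.027,1.776,-1.578,2.808])
qu=o["joints"];mid=np.array([.35,.15,-.05,0.1,-1.4,.9])
Q=[qu]+[qu+(mid-qu)*k/4 for k in range(1,5)]+[mid+(qh-mid)*k/5 for k in range(1,6)]
rep([Q[0],Q[4],Q[-1]])
cmd(Q[0],Q[1:4]);cmd(Q[3],Q[4:7]);cmd(Q[6],Q[7:])
E
```

```text
13.5 [-0.5069  0.0107 -0.5307 -1.58   -1.5561 -1.0254] [0.3991 0.1205 0.3713] 0.030448355331922364 78.27942609786987 [ 0.9278 -0.0788 -2.0234] [-2.0474  1.2521  0.019 ]
lid minz [np.float64(0.37), np.float64(0.31), np.float64(0.27), np.float64(0.24), np.float64(0.22), np.float64(0.22), np.float64(0.22), np.float64(0.23), np.float64(0.26)] min r [np.float64(0.39), np.float64(0.37), np.float64(0.35), np.float64(0.33), np.float64(0.33), np.float64(0.36), np.float64(0.37), np.float64(0.36), np.float64(0.39)]
lid minz [np.float64(0.26), np.float64(0.25), np.float64(0.27), np.float64(0.28), np.float64(0.27), np.float64(0.27), np.float64(0.25), np.float64(0.22), np.float64(0.19)] min r [np.float64(0.39), np.float64(0.39), np.float64(0.41), np.float64(0.46), np.float64(0.52), np.float64(0.55), np.float64(0.57), np.float64(0.57), np.float64(0.55)]
  t [40.0, -77.0, -32.0] dr [0.276, 0.465, -0.61] rows 4.4 ee [0.349 0.113 0.294]
  t [9.0, -115.0, -81.0] dr [0.343, 1.037, -1.246] rows 4.6 ee [0.351 0.055 0.256]
  t [-78.0, -97.0, -97.0] dr [0.188, 1.698, -1.831] rows 4.7 ee [ 0.418 -0.002  0.275]
  t [25.0, -91.0, -96.0] dr [-0.189, 0.411, -0.76] rows 4.7 ee [ 0.527 -0.008  0.355]
  t [47.0, -82.0, -66.0] dr [-0.786, 0.44, -1.28] rows 4.2 ee [ 0.523 -0.022  0.319]
  t [34.0, -111.0, -54.0] dr [-1.459, 0.312, -1.762] rows 4.4 ee [0.541 0.006 0.312]
  t [59.0, -7.0, -60.0] dr [-0.379, -0.245, -0.694] rows 4.4 ee [0.559 0.088 0.304]
  t [140.0, -65.0, -141.0] dr [-0.74, -0.599, -1.351] rows 4.4 ee [0.542 0.211 0.271]
  t [213.0, -189.0, -210.0] dr [-1.091, -1.098, -1.909] rows 4.4 ee [0.465 0.336 0.207]
```

```bash
python3 - <<'E'
from jp import *
qh=np.array([1.093,.578,-1.027,1.776,-1.578,2.808])
qu=np.array([-0.507,0.0125,-0.530,-1.58,-1.5565,-1.0252]);mid=np.array([.35,.15,-.05,0.1,-1.4,.9])
Q=[qu]+[qu+(mid-qu)*k/4 for k in range(1,5)]+[mid+(qh-mid)*k/4 for k in range(1,5)]
for k in(0,2,4,6):cmd(Q[k],Q[k+1:k+3])
E
```

```text
t [40.0, -77.0, -32.0] dr [0.276, 0.465, -0.61] rows 4.4 ee [0.35  0.113 0.294]
  t [9.0, -115.0, -81.0] dr [0.343, 1.038, -1.246] rows 4.6 ee [0.351 0.055 0.256]
  t [5.0, -66.0, -61.0] dr [-0.074, 0.463, -0.746] rows 4.7 ee [ 0.418 -0.002  0.275]
  t [-79.0, -141.0, -136.0] dr [-0.287, 0.919, -1.474] rows 4.7 ee [ 0.527 -0.008  0.355]
  t [1.0, 8.0, 40.0] dr [-0.546, -0.116, -0.808] rows 5.3 ee [ 0.526 -0.02   0.315]
  t [7.0, -58.0, 40.0] dr [-1.099, -0.393, -1.627] rows 5.5 ee [0.552 0.041 0.31 ]
  t [89.0, 7.0, -109.0] dr [-0.44, -0.38, -0.858] rows 5.5 ee [0.551 0.178 0.282]
  t [211.0, -78.0, -233.0] dr [-0.827, -0.951, -1.621] rows 5.5 ee [0.465 0.336 0.207]
```

Request:
arm_command(hand=[0,0,0,0,0,0,0,0,0,0,0], translation=[[40,-77,-32],[40,-77,-32],[40,-77,-32],[40,-77,-32],[40,-77,-32],[9,-115,-81],[9,-115,-81],[9,-115,-81],[9,-115,-81],[9,-115,-81],[9,-115,-81]], dr=[[0.276,0.465,-0.61],[0.276,0.465,-0.61],[0.276,0.465,-0.61],[0.276,0.465,-0.61],[0.276,0.465,-0.61],[0.343,1.038,-1.246],[0.343,1.038,-1.246],[0.343,1.038,-1.246],[0.343,1.038,-1.246],[0.343,1.038,-1.246],[0.343,1.038,-1.246]])

```text
time_s: 14.88
ee_pos: [0.3507, 0.0557, 0.2542]
orientation: [[-0.363, -0.922, -0.133], [-0.706, 0.179, 0.686], [-0.609, 0.343, -0.715]]
ft_force: [0.6, 0.7, -1.2]
gripper_width: 0.031
finger_force: 78.6
```

Request:
arm_command(hand=[0,0,0,0,0,0,0,0,0,0,0], translation=[[5,-66,-61],[5,-66,-61],[5,-66,-61],[5,-66,-61],[5,-66,-61],[-79,-141,-136],[-79,-141,-136],[-79,-141,-136],[-79,-141,-136],[-79,-141,-136],[-79,-141,-136]], dr=[[-0.074,0.463,-0.746],[-0.074,0.463,-0.746],[-0.074,0.463,-0.746],[-0.074,0.463,-0.746],[-0.074,0.463,-0.746],[-0.287,0.919,-1.474],[-0.287,0.919,-1.474],[-0.287,0.919,-1.474],[-0.287,0.919,-1.474],[-0.287,0.919,-1.474],[-0.287,0.919,-1.474]])

```text
time_s: 16.25
ee_pos: [0.5265, -0.0081, 0.3505]
orientation: [[0.954, -0.299, -0.002], [-0.297, -0.95, -0.099], [0.027, 0.095, -0.995]]
ft_force: [-0.5, -0.3, -0.8]
gripper_width: 0.031
finger_force: 78.7
```

```bash
python3 - <<'E'
from jp import *
from h import robot
o=robot.observe();print(o["time_s"],o["joints"],o["ee_pos"],o["gripper_width"],o["finger_force"])
E
```

```text
16.25 [ 0.3469  0.1549 -0.052   0.094  -1.4006  0.9029] [ 0.5265 -0.0081  0.3505] 0.03145045269005718 78.68001580238342
```

Request:
arm_command(hand=[0,0,0,0,0,0,0,0,0,0,0,0], translation=[[1,8,40],[1,8,40],[1,8,40],[1,8,40],[1,8,40],[1,8,40],[7,-58,40],[7,-58,40],[7,-58,40],[7,-58,40],[7,-58,40],[7,-58,40]], dr=[[-0.546,-0.116,-0.808],[-0.546,-0.116,-0.808],[-0.546,-0.116,-0.808],[-0.546,-0.116,-0.808],[-0.546,-0.116,-0.808],[-0.546,-0.116,-0.808],[-1.099,-0.393,-1.627],[-1.099,-0.393,-1.627],[-1.099,-0.393,-1.627],[-1.099,-0.393,-1.627],[-1.099,-0.393,-1.627],[-1.099,-0.393,-1.627]])

```text
time_s: 17.75
ee_pos: [0.5519, 0.0399, 0.3067]
orientation: [[0.185, 0.958, 0.218], [0.472, 0.108, -0.875], [-0.862, 0.264, -0.432]]
ft_force: [-0.6, -0.3, -1.1]
gripper_width: 0.03
finger_force: 78.7
```

```bash
python3 - <<'E'
from jp import *
from h import robot
o=robot.observe();print(o["time_s"],o["joints"],o["ee_pos"],o["gripper_width"],o["finger_force"])
E
```

```text
17.75 [ 0.7192  0.3673 -0.5383  0.9354 -1.4854  1.8566] [0.5519 0.0399 0.3067] 0.02994789531565893 78.70720267295837
```

Request:
arm_command(hand=[0,0,0,0,0,0,0,0,0,0,0,0], translation=[[89,7,-109],[89,7,-109],[89,7,-109],[89,7,-109],[89,7,-109],[89,7,-109],[211,-78,-233],[211,-78,-233],[211,-78,-233],[211,-78,-233],[211,-78,-233],[211,-78,-233]], dr=[[-0.44,-0.38,-0.858],[-0.44,-0.38,-0.858],[-0.44,-0.38,-0.858],[-0.44,-0.38,-0.858],[-0.44,-0.38,-0.858],[-0.44,-0.38,-0.858],[-0.827,-0.951,-1.621],[-0.827,-0.951,-1.621],[-0.827,-0.951,-1.621],[-0.827,-0.951,-1.621],[-0.827,-0.951,-1.621],[-0.827,-0.951,-1.621]])

```text
time_s: 19.25
ee_pos: [0.4661, 0.3348, 0.2055]
orientation: [[-0.259, 0.075, 0.963], [-0.92, 0.286, -0.27], [-0.296, -0.955, -0.005]]
ft_force: [0.2, -0.4, -0.8]
gripper_width: 0.029
finger_force: 78.9
```

```bash
python3 - <<'E'
from jp import *
from h import *
o=robot.observe();q=o["joints"];print(o["time_s"],q,o["ee_pos"],o["gripper_width"],o["finger_force"])
p0,R0=o["ee_pos"],Ro.from_matrix(o["orientation"])
pg,Rg=goal([.492,.384],.775)
for dz,a in((.05,0),(.03,0),(0,0)): seg(q,p0,R0,pg+[0,0,dz],Rg,f"to +{dz}")
img=snapshot("side");sc=snapshot("scene")
cv2.imwrite("pics/hov.png",np.hstack([img[100:400,100:460],sc[120:420,180:560]])[...,::-1])
E
```

```text
19.25 [ 1.0894  0.5781 -1.0258  1.7793 -1.5727  2.8089] [0.4661 0.3348 0.2055] 0.028818028207010248 78.89717817306519
to +0.05 t [19.8 65.7 -0.8] dr [ 0.0048 -0.0014 -0.3003] rows 1.6
    q [ 1.095   0.7319 -1.0312  1.7707 -1.6094  2.9532] maxstep [0.0005 0.013  0.0027 0.0009 0.0035 0.0128] minz [0.5804 0.1669 0.137 ]
to +0.03 t [25.7 84.8 -0.7] dr [ 0.0048 -0.0014 -0.3003] rows 1.6
    q [ 1.0959  0.7766 -1.0279  1.7681 -1.6174  2.9124] maxstep [0.0007 0.0168 0.003  0.0013 0.0043 0.0099] minz [0.5631 0.1533 0.117 ]
to +0 t [ 34.6 113.5  -0.6] dr [ 0.0048 -0.0014 -0.3003] rows 1.9
    q [ 1.0975  0.8439 -1.0193  1.7636 -1.6284  2.8548] maxstep [0.0009 0.0224 0.0035 0.0019 0.0055 0.0063] minz [0.5356 0.1323 0.087 ]
```

View pics/hov.png

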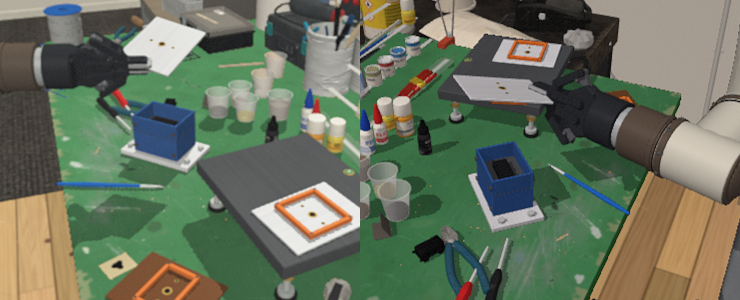

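The picture shows the lid held outer face up over the mould, at (165,45) in the side half and (510,90) in the scene half, still rolled 17°. Everything else is in place. I'll level it and lower it to 30 mm above the rim, then compare lid and mould in both cameras.

Request:
arm_command(hand=[0,0,0,0,0,0,0,0], translation=[[4,12,0],[8,25,0],[12,40,0],[16,55,0],[20,70,-1],[24,80,-1],[26,85,-1],[26,85,-1]], dr=[[0,0,-0.06],[0,0,-0.12],[0,0,-0.18],[0,0,-0.24],[0.005,-0.001,-0.3],[0.005,-0.001,-0.3],[0.005,-0.001,-0.3],[0.005,-0.001,-0.3]])

```text
time_s: 20.35
ee_pos: [0.4641, 0.3367, 0.1166]
orientation: [[-0.268, 0.001, 0.963], [-0.963, 0.001, -0.268], [-0.001, -1.0, 0.001]]
ft_force: [0.2, -0.3, -1.4]
gripper_width: 0.028
finger_force: 79.0
```

```bash
python3 - <<'E'
from jp import *
from mould import *
o=robot.observe();q=o["joints"];print(o["time_s"],q,o["ee_pos"],o["ft_force"])
p0,R0=o["ee_pos"],Ro.from_matrix(o["orientation"])
lid=p0+R0.apply(tt);RL=(R0*rt).as_matrix();print("lid pred",lid,"yaw",np.arctan2(RL[1,0],RL[0,0]),"z",RL[:,2])
zt=lid[2];ims={}
for cam in("side","scene"):
    im=ims[cam]=snapshot(cam);i=im.astype(int)
    w=((i.min(2)>150)&(i.max(2)-i.min(2)<40)).astype(np.uint8);n,l,st,ce=cv2.connectedComponentsWithStats(w)
    best=min((k for k in range(1,n) if st[k,4]>800),key=lambda k:np.hypot(*(plane(cam,ce[k],zt)[0]-lid[:2])))
    print(cam,rect(cam,l==best,zt))
    for d in cut_out(cam,"lid_short")[:3]: print("  net",d["conf"],rect(cam,d["region"],zt))
z=.085
o2=[topview(c,ims[c],zt,.40,.60,.29,.47,1900) for c in("side","scene")]
cv2.imwrite("pics/lev.png",np.hstack(o2)[...,::-1])
E
```

```text
20.35 [ 1.1003  0.7781 -1.0259  1.7645 -1.6174  2.9118] [0.4641 0.3367 0.1166] [ 0.1545 -0.3028 -1.3516]
lid pred [0.4909 0.3851 0.1188] yaw 0.7758507200378001 z [ 0.0012  0.0007 -1.    ]
side (array([0.4918, 0.3805]), array([136.943 , 105.8536]), 44.254791259765625)
  net 0.9 (array([0.4918, 0.3798]), array([137.9303, 106.9296]), 44.64856719970703)
  net 0.81 (array([ 0.3829, -0.0834]), array([ 83.7801, 106.0197]), 38.02125930786133)
scene (array([0.495, 0.386]), array([133.9621, 104.4497]), 44.5179557800293)
  net 0.83 (array([0.3598, 0.2048]), array([ 90.6824, 116.0334]), 39.016475677490234)
  net 0.65 (array([0.4946, 0.3886]), array([133.2641, 107.4007]), 44.61771774291992)
```

View pics/lev.png

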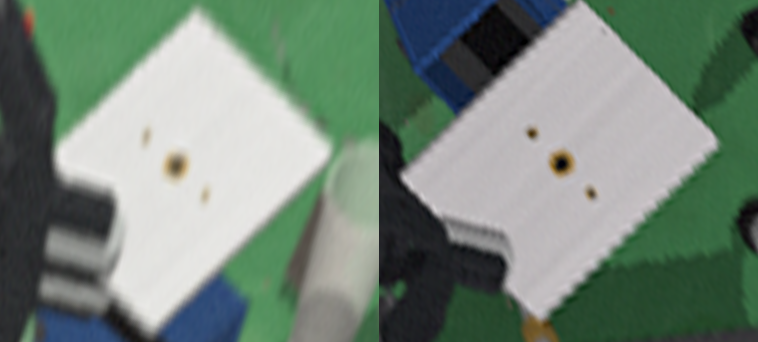

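Both views show the lid level at a yaw of about 44.5°, its centre hole at (176,165) and (182,163). That is about 2 mm towards +x of the mould centre as seen by the same cameras. I'll shift 2 mm back and lower in steps, watching the force.

Request:
arm_command(hand=[0,0,0,0,0,0,0,0], translation=[[0.5,5,-2],[0.5,10,-2],[0.5,14,-2],[0.5,17,-2],[0.5,20,-2],[0.5,22,-2],[0.5,24,-2],[0.5,25,-2]], dr=[[0,0,0],[0,0,0],[0,0,0],[0,0,0],[0,0,0],[0,0,0],[0,0,0],[0,0,0]])

```text
time_s: 21.55
ee_pos: [0.4621, 0.3368, 0.0918]
orientation: [[-0.268, 0.001, 0.963], [-0.963, 0.001, -0.268], [-0.001, -1.0, 0.001]]
ft_force: [-0.0, -0.1, -1.1]
gripper_width: 0.03
finger_force: 79.1
```

No contact with the lip 4 mm into the opening. Down the rest.

Request:
arm_command(hand=[0,0,0,0,0], translation=[[0,1.5,0],[0,3,0],[0,4,0],[0,5,0],[0,5,0]], dr=[[0,0,0],[0,0,0],[0,0,0],[0,0,0],[0,0,0]])

```text
time_s: 22.18
ee_pos: [0.4621, 0.3368, 0.0871]
orientation: [[-0.268, 0.002, 0.963], [-0.963, 0.001, -0.268], [-0.002, -1.0, 0.001]]
ft_force: [-0.9, -0.5, 0.2]
gripper_width: 0.03
finger_force: 79.1
```

Request:
arm_command(hand=[0,0,0], translation=[[0,0.5,0],[0,1,0],[0,1,0]], dr=[[0,0,0],[0,0,0],[0,0,0]])

```text
time_s: 22.55
ee_pos: [0.4622, 0.3368, 0.0869]
orientation: [[-0.268, 0.004, 0.963], [-0.963, 0.001, -0.268], [-0.002, -1.0, 0.003]]
ft_force: [-3.1, -1.9, 4.8]
gripper_width: 0.032
finger_force: 79.3
```

The plate is seated on the rim, with 5 N of contact at the expected height. Opening and backing straight out.

Request:
arm_command(hand=[0.05,0.1,0.2,0.35,0.45,0.45,0.45], translation=[[0,-1,0],[0,-1,0],[0,-1,0],[0,-1,0],[0,-1,0],[0,-1,0],[0,-1,0]], dr=[[0,0,0],[0,0,0],[0,0,0],[0,0,0],[0,0,0],[0,0,0],[0,0,0]])

```text
time_s: 23.42
ee_pos: [0.4621, 0.3368, 0.0869]
orientation: [[-0.268, 0.001, 0.963], [-0.963, 0.001, -0.268], [-0.001, -1.0, 0.001]]
ft_force: [0.4, 0.7, -1.0]
gripper_width: 0.448
finger_force: 0.0
```

Request:
arm_command(hand=[0.45,0.45,0.45,0.45,0.45,0.45,0.45], translation=[[0,0,-8],[0,0,-20],[0,0,-35],[0,0,-55],[0,0,-75],[0,0,-80],[0,0,-80]], dr=[[0,0,0],[0,0,0],[0,0,0],[0,0,0],[0,0,0],[0,0,0],[0,0,0]])

```text
time_s: 24.3
ee_pos: [0.3847, 0.3586, 0.0869]
orientation: [[-0.267, 0.001, 0.964], [-0.964, 0.001, -0.267], [-0.001, -1.0, 0.001]]
ft_force: [0.1, -0.6, -0.2]
gripper_width: 0.454
finger_force: 0.0
```

```bash
python3 - <<'E'
from h import *
o=robot.observe();print(o["time_s"],o["joints"],o["ee_pos"],o["ft_force"])
ims={}
for cam in("side","scene"):
    im=ims[cam]=snapshot(cam);i=im.astype(int)
    w=((i.min(2)>150)&(i.max(2)-i.min(2)<40)).astype(np.uint8);n,l,st,ce=cv2.connectedComponentsWithStats(w)
    best=min((k for k in range(1,n) if st[k,4]>800),key=lambda k:np.hypot(*(plane(cam,ce[k],.089)[0]-[.49,.384])))
    print(cam,rect(cam,l==best,.089))
a=cv2.resize(ims["side"][180:300,200:330],(390,360));b=cv2.resize(ims["scene"][230:370,250:400],(386,360))
cv2.imwrite("pics/end.png",np.hstack([a,b])[...,::-1])
E
```

```text
24.3 [ 1.3774  0.8423 -1.0294  1.497  -1.5489  2.8401] [0.3847 0.3586 0.0869] [ 0.0836 -0.5822 -0.2273]
side (array([0.4801, 0.3808]), array([153.4218, 118.5355]), 44.32825469970703)
scene (array([0.4584, 0.4231]), array([134.9384, 207.0591]), 44.2896614074707)
```

View pics/end.png

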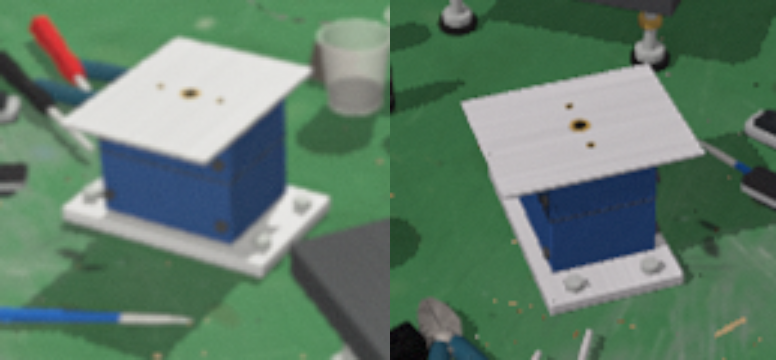

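The final picture shows the lid flush and square on the mould, outer face up, with its centre hole at (190,93) in the side half and (580,126) in the scene half. The gripper is clear of it, so I'm handing in.

```bash
python3 -c "
from bench import *
print(ticket.close_job())"
```

```text
the job is handed in; nothing more can be done
None
```

The short-lipped lid is turned over and seated flush on the mould, let down gently with the gripper backed clear; the other lid, cup, bottle and casting were never touched, and the job was handed in at about 24 s, though no verdict came back.

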